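# Fetch the green drum band from the back of the hook and fit it to the prayer wheel

## Robot

A 6-joint arm with a two-finger parallel gripper is mounted at the origin on the work surface. World frame = base frame: x ahead of the robot, y to its left, z up, the work surface at z = 0. Lengths are in mm, angles in rad, forces in N, time in s.
With the tool pointing down it reaches from about 300 to 775 mm from the base axis. Payload 14.6 kg.
Tool frame: the origin (TCP) lies on the front face of the gripper's body, between the roots of the fingers; the fingertips stand 97 mm ahead of it and the grasp point (between the pads) lies 78 mm ahead of it; z points along the fingers, y is the line along which they close (so a half turn about z gives the same grasp; the last joint's range is limited). The gripper opens to 94 mm and grips with 3 to 60 N. Pads are 16 mm wide; open, the fingers measure 119 mm over their backs; the gripper's body (75 mm by 177 mm) begins 78 mm behind the grasp point.
Start: joints at [-1.403, 0.3, 1.521, -0, 1.321, -0.067], TCP at [127.95, -534.901, 302.646] pointing down, gripper open.
Joint ranges: [-3.03, 3.03], [-0.79, 2.21], [0.23, 2.52], [-1.04, 4.18], [0, 3.07], [-2.55, 2.55]. Speed limits (rad/s): [2.22, 2.22, 2.57, 3.14, 3.14, 3.14].

## Interface

Orientations are given as [roll, pitch, yaw] about the fixed x, y, z axes, in that order (R = Rz(yaw) Ry(pitch) Rx(roll)).
In Python, from cell import * gives the robot as it stands.
- The arm moves only by the tool carry_out, never from a script. Its arguments are lists of equal length, an entry for each row: "slide": the shift along the world's x, y, z scaled (see below), a list of three; "dr": the turn, a rotation vector about the world's x, y, z scaled (see below), a list of three; "gripper": the opening in per cent of the stroke, from 0 (shut) to 100 (fully open). A call has 1 to 10 rows; each row is the pose to reach, as a shift and turn from the pose commanded when the call began, turning the shorter way round; what a row does not reach only later rows make up. The controller multiplies each number of a shift by 0.25 m and each number of a turn by 360 degrees. A row lasts 1/12 s, in which the tool goes at most 41.7 mm and 7.16 degrees, less where a joint would pass 70% of its speed; a pose out of reach is approached as far as the arm can. A call with a number of a shift or a turn outside -1 to 1 is refused whole. A call with a gripper value outside its range is refused whole. The fingers move at their own pace and stop on an object; "newtons" is the grip in N (left out, the last holds). Time passes only in rows, so rows that repeat a pose let the fingers close. It gives the time, the measured TCP pose, the force, the opening and the grip force at its end, in the units of the state.
- read_state(): the state, without advancing time (a new reading comes with each control period).
- camera(name): name is "side" or "top" or "wrist"; returns the picture (384x512x3 uint8, red, green, blue); there is no depth.
- camera_model(name): a dict with "vfov" (degrees; the focal length in pixels is half the picture's height over the tangent of half this angle, whatever the lens; pixels are square), "cx", "cy" (the principal point, pixels), "R" (3x3) and "t" (3): a world point X has camera coordinates R X + t. Camera axes: x right, y down, z forward; pixel columns grow to the right and rows downward; lengths in mm; the calibration is good to about 2 mm. The wrist camera is an equidistant fisheye: a pixel r from the principal point sees the ray r / f radians off the axis. A picture is of the moment at which its call begins: read the wrist's pose just before it. camera_model takes no time and is no camera call; for the wrist camera it gives the pose at the moment of the call.
- sign_off(): hands the job in; it is judged then, once.
The state is a dict: "clock": time; "joints": joint angles; "qd": joint speeds; "effort": joint torques, N m; "eef_pos": TCP position; "eef_rot": TCP orientation; "wrist_force": force on the tool from outside, world axes, zero at the start; "moment": the same for the moment, N m; "finger_gap": finger opening in mm; "finger_force": force on a finger pad.
Only numpy, scipy, OpenCV 4.12 (cv2) and the standard library are available. Lean on these libraries where they do the work, as an engineer would, in place of code of your own. Each camera call takes 0.05 s, during which the arm holds its last target. There are 200 camera calls.

## Task

The prayer wheel in the vise needs the green enamel band that hangs at the back of the crowded hook: move the two brass bands in front of it over to the empty spare hook and leave them hanging there, then take the green band and slip it over the drum until it sits fully home against the brass shoulder, and let go. The pitted iron plate scratches the bands, so do not let any of them touch it, and leave the two bearing cups, the bead and the punch where they lie.

Things in the scene. Friction and masses are not known exactly. Their poses are not given: they have to be found in the camera images.
- full_hook: Crowded hook stand, fixed: round black iron base 110 mm across, upright steel post 16 mm thick, and near its top a level steel bar along the stand's own -x, towards the robot. Origin at the centre of the base's underside, on the top of the plate; z up. The clamp block and thumbscrew on the post reach 11 mm above the bar's axis. Three bands hang on the bar: the green nearest the post.
- full_hook_bar (a point): Point where the crowded hook's bar axis meets the post's centre line, 170 mm above the stand's origin; axes as the stand's. The bar is round, 8 mm thick, level to 114 mm in front of the post (x = -0.114), then turns up: the tip ends at x = -0.126, its top 17 mm above the bar's axis. Bands start some 40, 67 and 94 mm in front of the post.
- spare_hook: The spare hook stand, fixed, empty at the start, identical to the crowded one in all sizes.
- spare_hook_bar (a point): Point on the axis of the spare hook's bar where it meets the post's centre line; its axes are those of the stand (-x along the bar to the tip, z up).
- green_band_center (a point): Centre of the green enamel drum band, a rigid ring 60 mm outside, 53 mm inside, 16 mm wide along its axis, about 80 g. Its own x is the ring's axis, along the bar as it hangs. A hanging band's centre is 23 mm below the bar's axis. Both edges are alike.
- brass_band_a_center (a point): Centre of one tarnished brass drum band; same sizes and axes as the green one. Either brass band may be the foremost.
- brass_band_b_center (a point): Centre of the other tarnished brass drum band; same sizes and axes.
- vise: Small blue bench vise, fixed; grips a hand prayer wheel level by its wooden handle, drum to the robot (own -x). Origin at the centre of its base's underside (116 mm across), on the plate's top; z up. Wheel axis along x, 140 mm above the origin. Jaws: x -0.035 to 0.035, 42 mm to either side, up to 20 mm over the wheel's axis; the screw and its cross bar reach y = -0.10, below z = 0.11.
- drum_seat (a point): Point on the wheel's axis where the band's centre comes when fully home: 8 mm in front of the brass shoulder. Axes as the vise's (-x out of the drum's free end). Shoulder 56 mm across, 6 mm thick; the copper drum in front of it is 48 mm across, so the band has 2.5 mm of play all round and hangs that much low on it when let go.
- drum_end (a point): Centre of the flat free end of the copper drum, 52 mm in front of drum_seat (60 mm in front of the shoulder). The last 4 mm of the drum taper from 48 to 41 mm across.
- plate: Pitted black cast iron plate, fixed, 520 mm (x) by 1040 mm (y), 16 mm thick; origin at the centre of its underside, on the table. Both stands and the vise stand on it.
- cup_a_center (a point): Centre of a tarnished brass bearing cup, 40 mm across, 20 mm high, open upward, loose on the plate: leave alone.
- cup_b_center (a point): Centre of the other bearing cup, same sizes: leave alone.
- bead_center (a point): Centre of the bone spacer bead, 18 mm across, 15 mm high, loose on the plate: leave alone.
- punch_center (a point): Middle of the stubby steel punch, 75 mm long, 11 mm thick, lying along its own x on the plate: leave alone.
- funnel_stand: Brass funnel, 82 mm across at the top, in a steel ring stand, fixed: origin under the funnel's axis at the top of the plate; the funnel's rim is at z = 0.186; the stand's rod, 55 mm beyond (its +x), reaches z = 0.225. Not part of the job.
Not all that is in view belongs to the job. What is shaped like the part that bears brass_band_a_center but blue or red is not meant. Leave any purple look-alike of the part that bears brass_band_b_center alone.

How it is judged (in metres and radians):
At the end, for the whole second after the job is handed in: Both brass bands hang at rest on the spare hook's bar between post and tip (within 15 mm sideways, 15 to 29 mm below its axis); the green band is at rest on the drum, within 3 mm of home at the shoulder, square within 0.14 rad; no band touched the plate; cups, bead and punch stay put within 15 mm (x of brass_band_a_center in the frame of spare_hook_bar between -0.118 and -0.008 m and y of brass_band_a_center in the frame of spare_hook_bar between -0.015 and 0.015 m and z of brass_band_a_center in the frame of spare_hook_bar between -0.029 and -0.015 m and x of brass_band_b_center in the frame of spare_hook_bar between -0.118 and -0.008 m and y of brass_band_b_center in the frame of spare_hook_bar between -0.015 and 0.015 m and z of brass_band_b_center in the frame of spare_hook_bar between -0.029 and -0.015 m and x of green_band_center in the frame of drum_seat between -0.003 and 0.003 m and y of green_band_center in the frame of drum_seat between -0.004 and 0.004 m and z of green_band_center in the frame of drum_seat between -0.0045 and 0.003 m and angle between the x axis of green_band_center and the x axis of drum_seat, either way round below 0.14 rad and linear speed of green_band below 0.02 m/s and linear speed of each of brass_band_a, brass_band_b below 0.03 m/s).
It fails at once if a band touches the iron plate (contact force between any of green_band, brass_band_a, brass_band_b and plate above 0.2 N).
It fails at once if a cup, the bead or the punch is shifted by more than 15 mm (distance of any of cup_a_center, cup_b_center, bead_center, punch_center from where it was at the start of the episode above 0.015 m).
It also fails if it takes over 67 s, if anything falls off the work surface, if the arm or the gripper's body presses on something with over 40 N, if the wrist force passes 120 N, or if a joint passes its speed limit or range.

## Working session

There is one attempt and no reset: what is moved stays moved. The work goes in short steps, Python scripts to look and compute and a tool call to move; the robot and the scene stay as the last step left them, time stands still between calls to the robot, and variables do not carry over. Pictures are saved under pics/ and viewed, at most 10 in all, crops included, and the job is handed in when it is done.

Besides the shell and the picture viewer there is one more tool, called by a JSON object that holds its "method" and its "body". carry_out: Moves the arm, as the interface text tells. Its arguments: {"type":"object","properties":{"slide":{"type":"array","items":{"type":"array","items":{"type":"number","minimum":-1,"maximum":1}}},"dr":{"type":"array","items":{"type":"array","items":{"type":"number","minimum":-1,"maximum":1}}},"gripper":{"type":"array","items":{"type":"number"}},"newtons":{"type":"number"}},"required":["slide","dr","gripper"]}

```bash
mkdir -p pics
python3 - <<'E'
from cell import *
import cv2,numpy as np
s=read_state();print(s)
for n in("side","top","wrist"):
    m=camera_model(n);print(n,m)
    im=camera(n);cv2.imwrite(f"pics/{n}0.png",cv2.cvtColor(im,cv2.COLOR_RGB2BGR))
a=[cv2.imread(f"pics/{n}0.png") for n in("side","top")]
for n,i in zip(("side","top"),a): cv2.imwrite(f"pics/{n}0b.png",cv2.resize(i,(800,600),interpolation=cv2.INTER_CUBIC))
E
```

```text
{'clock': 0.0, 'joints': array([-1.40262648e+00,  3.00497077e-01,  1.52157050e+00,  3.83690958e-05,
        1.32070783e+00, -6.65971981e-02]), 'qd': array([-0.00069693,  0.00020505,  0.00011758, -0.00064327,  0.00151761,
       -0.00032552]), 'effort': array([-3.31394040e-04, -5.31803727e+01, -3.52736664e+01,  7.07655237e-02,
        2.44454015e-02, -1.12939072e-04]), 'eef_pos': array([ 127.91945485, -534.76714779,  302.07649458]), 'eef_rot': array([-3.14041500e+00, -1.15791273e-04,  2.34757461e-01]), 'wrist_force': array([-0.64214067,  0.55425617,  0.82144166]), 'moment': array([-0.02638209,  0.05459391, -0.00442855]), 'finger_force': 0.0, 'finger_gap': 93.85536490673844}
side {'vfov': 47.98390361882622, 'cx': 257.6717452944538, 'cy': 188.0602105395, 'R': array([[ 0.69938955, -0.71465754,  0.01090267],
       [-0.53485311, -0.53342328, -0.65527991],
       [ 0.47411646,  0.45246459, -0.75530747]]), 't': array([-371.18662588,  300.39034598, 1478.33238935])}
top {'vfov': 51.41275812950794, 'cx': 255.61190368378627, 'cy': 192.25684589129534, 'R': array([[ 0.01112607, -0.9999329 ,  0.00322482],
       [-0.98311464, -0.01152792, -0.18262726],
       [ 0.18265218, -0.00113845, -0.98317694]]), 't': array([ -72.00682089,  465.58834838, 1276.5174876 ])}
wrist {'vfov': 65.70646984690485, 'cx': 255.97107564461194, 'cy': 188.26859934030267, 'R': array([[ 2.33204095e-01, -9.72427704e-01, -4.59235677e-04],
       [-9.35349304e-01, -2.24441202e-01,  2.73400486e-01],
       [-2.65965278e-01, -6.33285670e-02, -9.61900184e-01]]), 't': array([-550.13273206,  -28.08008234,  391.50510008])}
```

View pics/side0b.png

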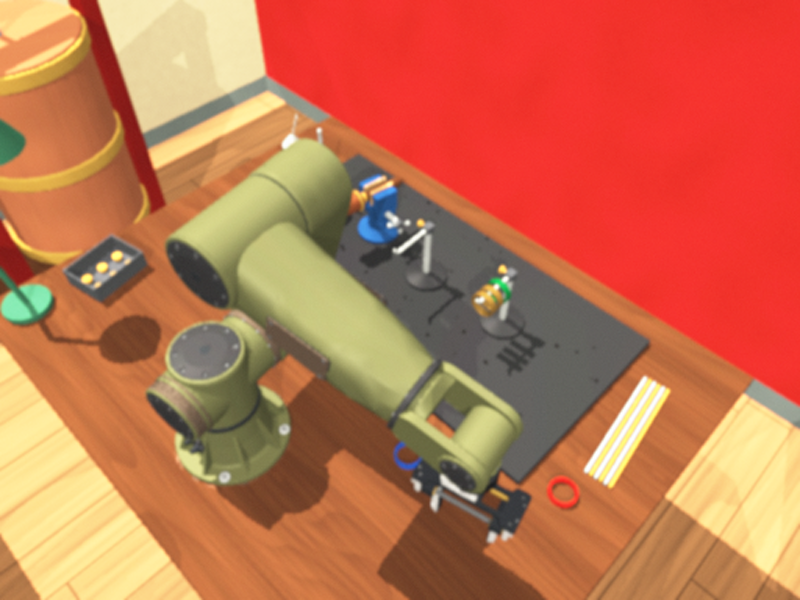

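View pics/top0b.png

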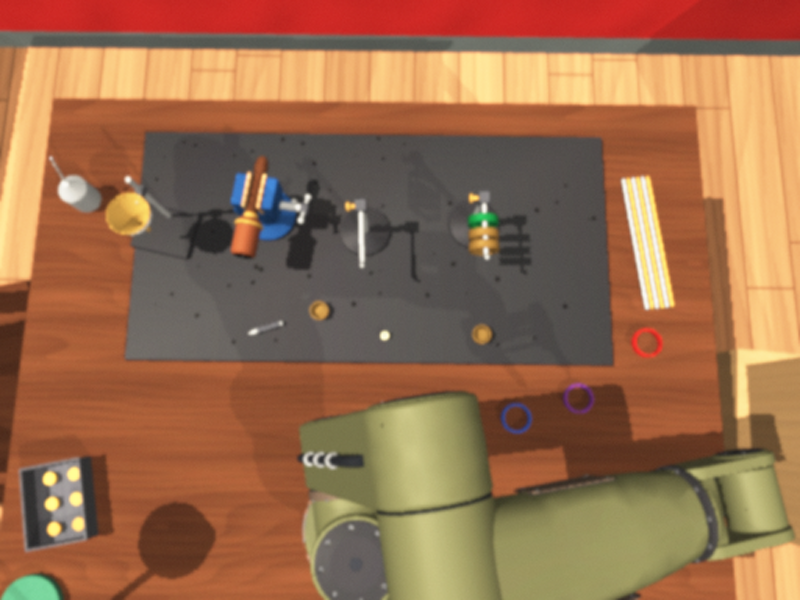

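The side view shows the hooks and vise partly behind the arm. In the top view (800 px scale) the crowded bar runs (485,197)–(487,258), the spare bar (361,205)–(362,265), and the wheel from (262,160) to (243,255).

```bash
cat > h.py <<'E'
from cell import *
import cv2,numpy as np
def ray(m,uv,fish=False):
    f=192/np.tan(np.radians(m["vfov"]/2)); d=np.array([uv[0]-m["cx"],uv[1]-m["cy"]])/f
    if fish:
        r=np.hypot(*d); v=np.array([*(d*np.sin(r)/max(r,1e-9)),np.cos(r)])
    else: v=np.array([*d,1.])
    R=np.array(m["R"]); return -R.T@m["t"], R.T@v
def atz(m,uv,z,fish=False):
    c,v=ray(m,uv,fish); return c+v*(z-c[2])/v[2]
def proj(m,X,fish=False):
    p=np.array(m["R"])@X+m["t"]; f=192/np.tan(np.radians(m["vfov"]/2))
    if fish:
        r=np.hypot(p[0],p[1]); return np.array([m["cx"],m["cy"]])+f*np.arctan2(r,p[2])*p[:2]/r
    return np.array([m["cx"],m["cy"]])+f*p[:2]/p[2]
def snap(n,name,big=True):
    m=camera_model(n); im=cv2.cvtColor(camera(n),cv2.COLOR_RGB2BGR)
    cv2.imwrite(f"pics/{name}.png",im)
    np.save(f"pics/{name}.npy",m,allow_pickle=True)
    if big: cv2.imwrite(f"pics/{name}b.png",cv2.resize(im,(800,600),interpolation=cv2.INTER_CUBIC))
    return m
E
python3 - <<'E'
from h import *
m=camera_model("top")
for n,p,z in [("fpost",(485,197),186),("ftip",(487,258),200),("spost",(361,205),186),("stip",(362,265),200),("handle",(262,160),156),("drumend",(243,255),156),("fbase",(473,226),16),("sbase",(364,230),16),("funnel",(128,214),202)]:
    print(n,atz(m,np.array(p)/1.5625,z).round())
w=camera_model("wrist");s=read_state()
c=-np.array(w["R"]).T@w["t"];print(c,np.array(w["R"]).T@[0,0,1])
E
```

```text
fpost [ 646. -231.  186.]
ftip [ 520. -231.  200.]
spost [627.  10. 186.]
stip [504.   5. 200.]
handle [730. 214. 156.]
drumend [532. 241. 156.]
fbase [ 641. -228.   16.]
sbase [629.  13.  16.]
funnel [598. 452. 202.]
[ 206.15689138 -516.482358    384.09149879] [-0.26593822 -0.06348436 -0.96189739]
```

{"method": "carry_out", "body": {"slide": [[0.704, 0.85, 0.256], [0.704, 0.85, 0.256], [0.704, 0.85, 0.256], [0.704, 0.85, 0.256], [0.704, 0.85, 0.256], [0.704, 0.85, 0.256], [0.704, 0.85, 0.256], [0.704, 0.85, 0.256], [0.704, 0.85, 0.256]], "dr": [[0, 0, -0.0187], [0, 0, -0.0187], [0, 0, -0.0187], [0, 0, -0.0187], [0, 0, -0.0187], [0, 0, -0.0187], [0, 0, -0.0187], [0, 0, -0.0187], [0, 0, -0.0187]], "gripper": [100, 100, 100, 100, 100, 100, 100, 100, 100], "newtons": 25}}

```text
clock: 0.9
eef_pos: [304.7, -321.5, 367.0]
eef_rot: [3.141, -0.0, 0.12]
wrist_force: [-0.4, 0.5, -0.3]
finger_gap: 94.3
finger_force: 0.0
```

{"method": "carry_out", "body": {"slide": [[0.704, 0.85, 0.256], [0.704, 0.85, 0.256], [0.704, 0.85, 0.256], [0.704, 0.85, 0.256], [0.704, 0.85, 0.256], [0.704, 0.85, 0.256], [0.704, 0.85, 0.256], [0.704, 0.85, 0.256], [0.704, 0.85, 0.256], [0.704, 0.85, 0.256]], "dr": [[0, 0, -0.0187], [0, 0, -0.0187], [0, 0, -0.0187], [0, 0, -0.0187], [0, 0, -0.0187], [0, 0, -0.0187], [0, 0, -0.0187], [0, 0, -0.0187], [0, 0, -0.0187], [0, 0, -0.0187]], "gripper": [100, 100, 100, 100, 100, 100, 100, 100, 100, 100]}}

```text
clock: 1.73
eef_pos: [479.6, -111.1, 429.8]
eef_rot: [-3.141, 0.001, -0.001]
wrist_force: [-0.3, -0.4, -1.0]
finger_gap: 94.3
finger_force: 0.0
```

```bash
python3 -c "
from h import *
s=read_state();print(s['eef_pos'],s['eef_rot'],s['joints']);snap('wrist','w1')"
```

```text
[ 479.62457327 -111.08840724  429.81242769] [-3.14146275e+00  1.46289982e-03 -1.03123768e-03] [-3.01903031e-01  1.03016004e-01  1.46555458e+00 -3.09469618e-04
  1.57445775e+00  1.26992372e+00]
```

View pics/w1b.png

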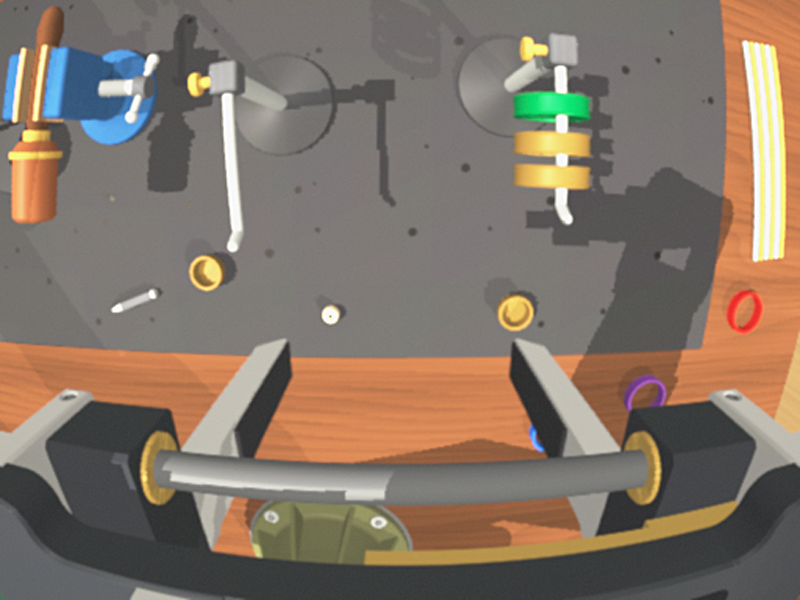

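The wrist view shows everything (800 px scale): crowded bar (562,70)→(563,205), with green at row 107 and the brasses at rows 145 and 177. The spare bar runs (227,95)→(236,232), and the drum end is at (34,220) with the shoulder at (36,150).

```bash
python3 - <<'E'
from h import *
m=np.load("pics/w1.npy",allow_pickle=True).item(); im=cv2.imread("pics/w1.png")
P=lambda p,z:atz(m,np.array(p)/1.5625,z,True).round(1)
print("full",P((562,72),186),P((562,122),188),P((563,160),188),P((563,200),186),"tip",P((568,219),200))
print("spare",P((228,100),186),P((231,150),186),P((234,200),186),P((236,230),186),"tip",P((234,246),200))
hsv=cv2.cvtColor(im,cv2.COLOR_BGR2HSV)
g=im.astype(int);print("cols", [im[int(r/1.5625),int(540/1.5625)] for r in (105,145,177)])
# band rows in 800px: use mask edges at columns left of bar
for x in (525,540,580):
    col=hsv[35:130,int(x/1.5625)]
    mk=(col[:,1]>110)&(col[:,2]>100)
    e=np.flatnonzero(np.diff(mk.astype(int)))+35.5; print(x,e*1.5625)
print("drum axis: end L/R",P((11,215),156),P((56,219),156),"shoulder L/R",P((9,150),156),P((63,153),156))
E
python3 - <<'E'
import cv2
a=cv2.imread("pics/w1.png")
b=cv2.resize(a[20:165,0:170],None,fx=3,fy=3,interpolation=cv2.INTER_CUBIC)
c=cv2.resize(a[15:160,310:400],None,fx=3,fy=3,interpolation=cv2.INTER_CUBIC)
cv2.imwrite("pics/c1.png",cv2.hconcat([b,c]))
E
```

```text
full [ 632.6 -227.6  186. ] [ 595.  -226.8  188. ] [ 567.4 -228.1  188. ] [ 538.2 -230.   186. ] tip [ 525.9 -229.5  200. ]
spare [612.4  12.2 186. ] [575.2  10.3 186. ] [538.5   9.3 186. ] [516.2   9.1 186. ] tip [506.7   6.3 200. ]
cols [array([126, 234,  36], dtype=uint8), array([111, 218, 245], dtype=uint8), array([114, 220, 245], dtype=uint8)]
525 [ 60.15625  91.40625 119.53125 130.46875 153.90625 163.28125 185.15625]
540 [ 55.46875  89.84375 121.09375 130.46875 155.46875 163.28125 186.71875]
580 [ 94.53125 121.09375 132.03125 155.46875 164.84375 188.28125]
drum axis: end L/R [541.4 279.  156. ] [532.2 211.7 156. ] shoulder L/R [607. 275. 156.] [592.7 196.1 156. ]
```

View pics/c1.png

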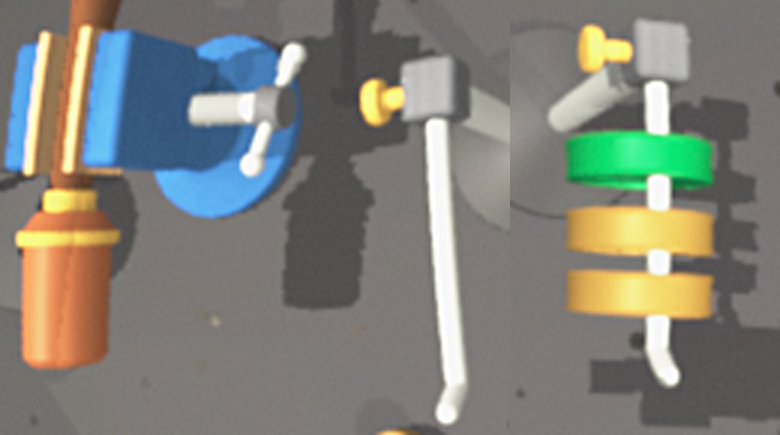

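```bash
cat > fit.py <<'E'
from h import *
from scipy.optimize import minimize
def cyl(c,yaw,r0,r1,L0,L1,n=72):
    t=np.linspace(0,2*np.pi,n,endpoint=False); o=[]
    for r,x in((r0,L0),(r1,L1)):
        o.append(np.c_[np.full(n,x),r*np.cos(t),r*np.sin(t)])
    p=np.vstack(o); R=np.array([[np.cos(yaw),-np.sin(yaw),0],[np.sin(yaw),np.cos(yaw),0],[0,0,1]])
    return p@R.T+c
S=8
def hull(m,pts,shape,off):
    q=np.array([proj(m,X,True) for X in pts]); q=((q-off+.5)*S)
    h=cv2.convexHull(q.astype(np.float32)).astype(np.int32)
    a=np.zeros((shape[0]*S,shape[1]*S),np.uint8); cv2.fillPoly(a,[h],1); return a
def fit(m,mask,off,z,parts,x0,keep=None,step=(6,6,.08)):
    M=np.kron(mask.astype(np.uint8),np.ones((S,S),np.uint8))
    K=np.ones_like(M) if keep is None else np.kron(keep.astype(np.uint8),np.ones((S,S),np.uint8))
    def cost(v):
        a=0*M
        for p in parts: a|=hull(m,cyl(np.array([v[0],v[1],z]),v[2],*p),mask.shape,off)
        return ((a!=M)&(K>0)).sum()/S**2
    x0=np.array(x0,float); sx=np.vstack([x0]+[x0+np.eye(3)[i]*step[i] for i in range(3)])
    r=minimize(cost,x0,method="Nelder-Mead",options=dict(initial_simplex=sx,maxfev=250,xatol=.05,fatol=.05))
    return r.x.round(3),r.fun,int(mask.sum())
E
python3 - <<'E'
from fit import *
m=np.load("pics/w1.npy",allow_pickle=True).item(); im=cv2.imread("pics/w1.png").astype(int)
b,g,r=im[...,0],im[...,1],im[...,2]
bar=np.minimum(np.minimum(b,g),r)>150
off=np.array([320,30]); sl=np.s_[30:135,320:390]
def run(mask,rows,x0):
    mk=np.zeros_like(mask); mk[rows[0]:rows[1],320:390]=mask[rows[0]:rows[1],320:390]
    # ignore bar pixels
    keep=~((np.abs(np.arange(512)-360)<7)[None,:].repeat(384,0))
    return fit(m,mk[sl],off,163,[(30,30,-8,8)],x0,keep[sl])
print("green",run((g>r+50)&(g>b+30),(50,82),(610,-228,0)))
br=(r>b+50)&(g>b+30)
print("b1",run(br,(81,102),(583,-228,0)))
print("b2",run(br,(102,122),(556,-228,0)))
# spare bar line: mid column per row
for nm,rows,c0,c1 in(("spare",range(66,148,6),138,158),("full",(84,101,102,122,124,126,128,130),350,370)):
    pts=[]
    for y in rows:
        c=np.flatnonzero(bar[y,c0:c1])+c0
        if len(c)>3: pts.append(atz(m,(c.mean(),y),188,True)[:2])
    pts=np.array(pts); k=np.polyfit(pts[:,0],pts[:,1],1); print(nm,k,"res",(pts[:,1]-np.polyval(k,pts[:,0])).std(),pts[[0,-1]].round(1))
E
```

```text
green (array([ 6.08668e+02, -2.26844e+02,  1.60000e-02]), np.float64(39.90625), 834)
b1 (array([ 5.79976e+02, -2.27425e+02,  2.20000e-02]), np.float64(25.640625), 737)
b2 (array([ 5.55628e+02, -2.27720e+02,  1.40000e-02]), np.float64(35.984375), 709)
spare [  0.0489245 -17.5309298] res 0.31009902529963596 [[609.8  11.9]
 [520.2   7.5]]
full [ 1.14076411e-02 -2.33183817e+02] res 0.2662901630206006 [[ 588.2 -226.1]
 [ 536.  -227.2]]
```

{"method": "carry_out", "body": {"slide": [[0.304, -0.466, -0.38], [0.304, -0.466, -0.38], [0.304, -0.466, -0.38], [0.304, -0.466, -0.38], [0.304, -0.466, -0.38], [0.304, -0.466, -0.38], [0.304, -0.466, -0.756], [0.304, -0.466, -0.756], [0.304, -0.466, -0.756], [0.304, -0.466, -0.756]], "dr": [[0, 0, 0.0025], [0, 0, 0.0025], [0, 0, 0.0025], [0, 0, 0.0025], [0, 0, 0.0025], [0, 0, 0.0025], [0, 0, 0.0025], [0, 0, 0.0025], [0, 0, 0.0025], [0, 0, 0.0025]], "gripper": [100, 100, 100, 100, 100, 100, 100, 100, 100, 100]}}

```text
clock: 2.62
eef_pos: [554.8, -226.2, 240.5]
eef_rot: [-3.14, 0.003, 0.015]
wrist_force: [-0.1, 0.6, 0.9]
finger_gap: 94.0
finger_force: 0.0
```

{"method": "carry_out", "body": {"slide": [[0, 0, 0], [0, 0, 0]], "dr": [[0, 0, 0], [0, 0, 0]], "gripper": [85, 75]}}

```text
clock: 2.78
eef_pos: [556.5, -226.7, 245.0]
eef_rot: [3.14, -0.004, 0.015]
wrist_force: [-0.1, 0.5, -0.2]
finger_gap: 84.2
finger_force: 0.0
```

```bash
python3 -c "
from h import *
s=read_state();print(s['eef_pos'],s['eef_rot'],s['finger_gap']);snap('wrist','w2')"
```

```text
[ 556.5263902  -226.69250836  244.98278079] [ 3.13961153 -0.00396645  0.01548008] 84.1652411228103
```

View pics/w2b.png

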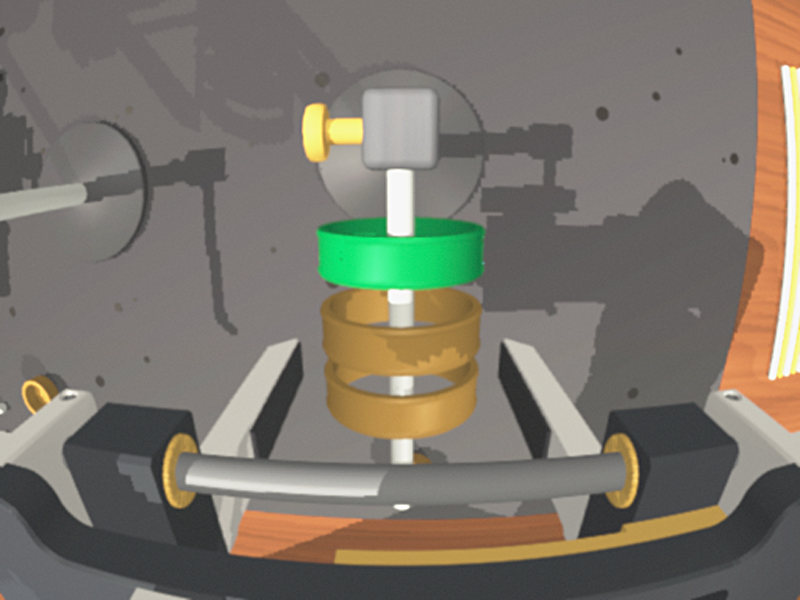

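Fingers straddle the front brass band (center about (401,395)), with green at the back (400,255). I'm closing.

{"method": "carry_out", "body": {"slide": [[0, 0, 0], [0, 0, 0], [0, 0, 0], [0, 0, 0], [0, 0, 0], [0, 0, 0], [0, 0, 0]], "dr": [[0, 0, 0], [0, 0, 0], [0, 0, 0], [0, 0, 0], [0, 0, 0], [0, 0, 0], [0, 0, 0]], "gripper": [70, 50, 30, 20, 20, 20, 20], "newtons": 20}}

```text
clock: 3.42
eef_pos: [556.1, -226.5, 242.3]
eef_rot: [3.141, -0.001, 0.015]
wrist_force: [-0.5, 0.2, 6.2]
finger_gap: 60.0
finger_force: 20.0
```

{"method": "carry_out", "body": {"slide": [[0, 0, 0.06], [0, 0, 0.12], [0, 0, 0.12], [0, 0, 0.12], [-0.1, -0.001, 0.12], [-0.2, -0.002, 0.12], [-0.304, -0.004, 0.12], [-0.304, -0.004, 0.12], [-0.304, -0.004, 0.12]], "dr": [[0, 0, 0], [0, 0, 0], [0, 0, 0], [0, 0, 0], [0, 0, 0], [0, 0, 0], [0, 0, 0], [0, 0, 0], [0, 0, 0]], "gripper": [20, 20, 20, 20, 20, 20, 20, 20, 20]}}

```text
clock: 4.17
eef_pos: [479.2, -227.4, 271.0]
eef_rot: [-3.141, 0.001, 0.015]
wrist_force: [0.4, 0.9, -0.4]
finger_gap: 59.5
finger_force: 20.0
```

{"method": "carry_out", "body": {"slide": [[0, 0.1, 0], [0, 0.25, 0], [0, 0.4, 0], [0, 0.55, 0], [0, 0.7, 0], [0, 0.85, 0], [0, 0.94, 0], [0, 0.94, 0], [0, 0.94, 0], [0, 0.94, 0]], "dr": [[0, 0, 0], [0, 0, 0.0054], [0, 0, 0.0054], [0, 0, 0.0054], [0, 0, 0.0054], [0, 0, 0.0054], [0, 0, 0.0054], [0, 0, 0.0054], [0, 0, 0.0054], [0, 0, 0.0054]], "gripper": [20, 20, 20, 20, 20, 20, 20, 20, 20, 20]}}

```text
clock: 5.0
eef_pos: [480.3, 7.4, 271.2]
eef_rot: [3.142, 0.001, 0.05]
wrist_force: [0.0, -0.3, -0.9]
finger_gap: 59.9
finger_force: 20.0
```

```bash
python3 -c "
from h import *
s=read_state();print(s['eef_pos'],s['eef_rot'],s['finger_gap'],s['finger_force']);snap('wrist','w3')"
```

```text
[480.29872547   7.38596637 271.17738078] [3.14154962e+00 5.90628667e-04 4.97470635e-02] 59.854272618297074 19.999794007126184
```

View pics/w3b.png

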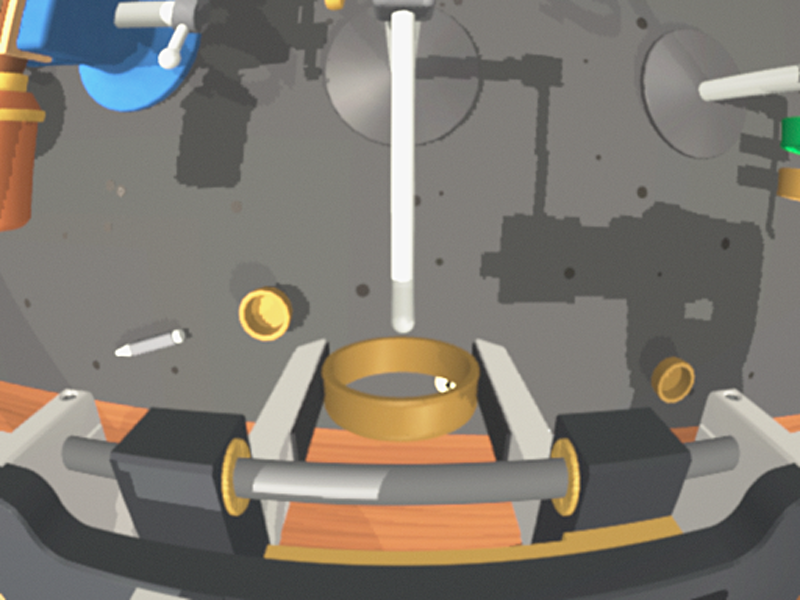

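The brass band is held squarely, ring center about (400,385). The spare bar's tip at (402,325) lines up with it.

{"method": "carry_out", "body": {"slide": [[0.1, 0.005, 0], [0.2, 0.01, 0], [0.3, 0.015, 0], [0.408, 0.02, 0], [0.408, 0.02, 0], [0.408, 0.02, 0], [0.408, 0.02, -0.06], [0.408, 0.02, -0.112], [0.408, 0.02, -0.112], [0.408, 0.02, -0.112]], "dr": [[0, 0, 0], [0, 0, 0], [0, 0, 0], [0, 0, 0], [0, 0, 0], [0, 0, 0], [0, 0, 0], [0, 0, 0], [0, 0, 0], [0, 0, 0]], "gripper": [20, 20, 20, 20, 20, 20, 20, 20, 20, 20]}}

```text
clock: 5.88
eef_pos: [581.4, 12.0, 243.6]
eef_rot: [-3.142, 0.001, 0.049]
wrist_force: [-0.3, 0.7, 0.1]
finger_gap: 59.6
finger_force: 20.0
```

{"method": "carry_out", "body": {"slide": [[0, 0, 0], [0, 0, 0], [0, 0, 0], [0, 0, 0], [0, 0, 0]], "dr": [[0, 0, 0], [0, 0, 0], [0, 0, 0], [0, 0, 0], [0, 0, 0]], "gripper": [66, 70, 76, 82, 90]}}

```text
clock: 6.3
eef_pos: [581.9, 12.6, 243.9]
eef_rot: [3.142, -0.0, 0.049]
wrist_force: [0.1, -0.1, 0.7]
finger_gap: 80.7
finger_force: 0.0
```

{"method": "carry_out", "body": {"slide": [[0, 0, 0], [0, 0, 0], [0, 0, 0.2], [0, 0, 0.35], [0, 0, 0.35], [0, 0, 0.35]], "dr": [[0, 0, 0], [0, 0, 0], [0, 0, 0], [0, 0, 0], [0, 0, 0], [0, 0, 0]], "gripper": [100, 100, 100, 100, 100, 100]}}

```text
clock: 6.8
eef_pos: [582.4, 12.6, 334.0]
eef_rot: [3.141, -0.005, 0.05]
wrist_force: [-0.7, -0.0, -0.4]
finger_gap: 94.1
finger_force: 0.0
```

Run:
```python
from fit import *
s=read_state();print(s['eef_pos'],s['eef_rot'],s['finger_gap'])
m=snap('wrist','w4')
```

```text
[582.37988033  12.61131617 334.01742339] [ 3.14112501 -0.00520268  0.0495114 ] 94.1351077016323
```

View pics/w4b.png

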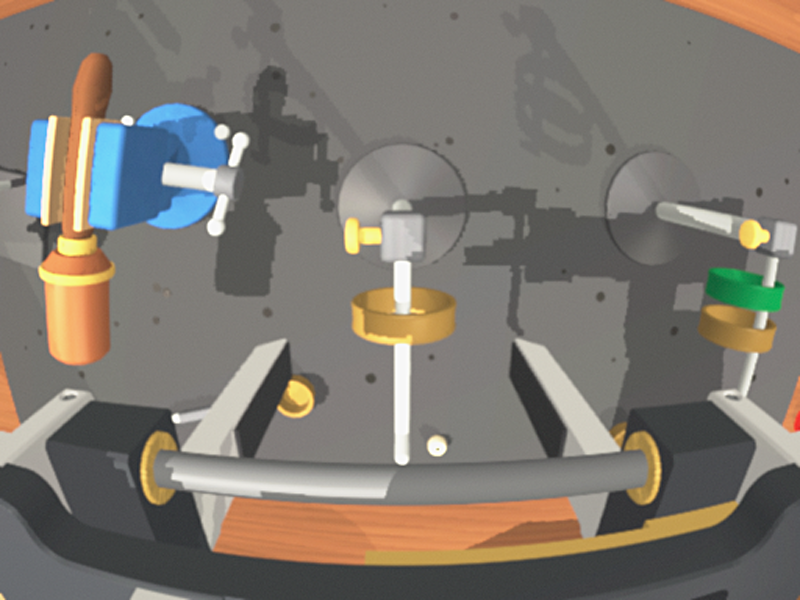

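The first brass band hangs on the spare bar at (403,315). The second brass is at (737,325), and the drum runs (78,360)→(77,270).

Run:
```python
from fit import *
m=np.load("pics/w4.npy",allow_pickle=True).item(); im=cv2.imread("pics/w4.png").astype(int)
b,g,r=im[...,0],im[...,1],im[...,2]
br=(r>b+50)&(g>b+30)
sl=np.s_[185:240,430:512]; mk=br[sl].copy()
keep=~((np.minimum(np.minimum(b,g),r)>130)[sl])
n,lab,st,ce=cv2.connectedComponentsWithStats(mk.astype(np.uint8));print(st[1:],ce[1:])
k=[i for i in range(1,n)if st[i,4]>40]
big=np.isin(lab,[i for i in k if ce[i][1]<45])
hullm=np.zeros(mk.shape,np.uint8); pts=np.argwhere(big)[:,::-1].astype(np.int32); cv2.fillConvexPoly(hullm,cv2.convexHull(pts),1)
print("b1",fit(m,hullm,np.array([430,185]),163,[(30,30,-8,8)],(580,-227,.015)))
# hung band
sl=np.s_[170:230,215:300]; h=np.zeros((60,85),np.uint8); pts=np.argwhere(br[sl])[:,::-1].astype(np.int32); cv2.fillConvexPoly(h,cv2.convexHull(pts),1)
print("hung",fit(m,h,np.array([215,170]),163,[(30,30,-8,8)],(582,12,.05)))
# drum (x from drum_end along +x, z=156)
sl=np.s_[165:240,15:85]; cop=((r>b+40)&(r>g+10))[sl]
cv2.imwrite("pics/drmask.png",cop.astype(np.uint8)*255)
cop[:10]=0
# parts: taper, drum, shoulder ; ignore rows behind shoulder
keep=np.ones_like(cop); keep[:8]=0
ys=np.arange(75)+165
print("drum rows",[(y,np.flatnonzero(cop[y-165])[[0,-1]]+15) for y in range(165,240,5) if cop[y-165].any()])
```

```text
[[  17   10   50   31 1073]] [[40.37371855 25.22646785]]
b1 (array([ 5.79729e+02, -2.27527e+02,  1.00000e-03]), np.float64(47.0), 1178)
hung (array([5.80939e+02, 1.04350e+01, 5.50000e-02]), np.float64(60.953125), 2212)
drum rows [(175, array([25, 72])), (180, array([28, 69])), (185, array([28, 69])), (190, array([29, 69])), (195, array([29, 69])), (200, array([29, 69])), (205, array([29, 69])), (210, array([30, 69])), (215, array([30, 69])), (220, array([31, 70])), (225, array([31, 68])), (230, array([36, 63]))]
```

{"method": "carry_out", "body": {"slide": [[-0.01, -0.15, 0], [-0.01, -0.3, 0], [-0.01, -0.45, 0], [-0.01, -0.6, 0], [-0.01, -0.75, 0], [-0.01, -0.9, 0], [-0.01, -0.96, 0], [-0.01, -0.96, 0], [-0.01, -0.96, 0], [-0.01, -0.96, 0]], "dr": [[0, 0, -0.0054], [0, 0, -0.0054], [0, 0, -0.0054], [0, 0, -0.0054], [0, 0, -0.0054], [0, 0, -0.0054], [0, 0, -0.0054], [0, 0, -0.0054], [0, 0, -0.0054], [0, 0, -0.0054]], "gripper": [100, 100, 100, 100, 100, 100, 100, 100, 100, 100]}}

```text
clock: 7.68
eef_pos: [579.5, -226.3, 330.3]
eef_rot: [-3.141, 0.001, 0.016]
wrist_force: [0.6, -0.3, -0.3]
finger_gap: 94.1
finger_force: 0.0
```

{"method": "carry_out", "body": {"slide": [[0, 0, -0.12], [0, 0, -0.24], [0, 0, -0.36], [0, 0, -0.36], [0, 0, -0.36], [0, 0, -0.36]], "dr": [[0, 0, 0], [0, 0, 0], [0, 0, 0], [0, 0, 0], [0, 0, 0], [0, 0, 0]], "gripper": [100, 100, 100, 100, 100, 100]}}

```text
clock: 8.18
eef_pos: [580.1, -226.8, 243.2]
eef_rot: [3.141, -0.002, 0.017]
wrist_force: [-0.7, 0.3, 0.4]
finger_gap: 94.4
finger_force: 0.0
```

{"method": "carry_out", "body": {"slide": [[0, 0, 0], [0, 0, 0], [0, 0, 0], [0, 0, 0], [0, 0, 0], [0, 0, 0], [0, 0, 0], [0, 0, 0]], "dr": [[0, 0, 0], [0, 0, 0], [0, 0, 0], [0, 0, 0], [0, 0, 0], [0, 0, 0], [0, 0, 0], [0, 0, 0]], "gripper": [80, 70, 50, 30, 20, 20, 20, 20]}}

```text
clock: 8.85
eef_pos: [579.5, -227.4, 241.3]
eef_rot: [3.142, -0.0, 0.015]
wrist_force: [-0.5, 0.8, 1.5]
finger_gap: 59.9
finger_force: 20.0
```

{"method": "carry_out", "body": {"slide": [[0, 0, 0.06], [0, 0, 0.12], [0, 0, 0.12], [0, 0, 0.12], [-0.1, -0.001, 0.12], [-0.2, -0.003, 0.12], [-0.3, -0.004, 0.12], [-0.4, -0.006, 0.12], [-0.4, -0.006, 0.12], [-0.4, -0.006, 0.12]], "dr": [[0, 0, 0], [0, 0, 0], [0, 0, 0], [0, 0, 0], [0, 0, 0], [0, 0, 0], [0, 0, 0], [0, 0, 0], [0, 0, 0], [0, 0, 0]], "gripper": [20, 20, 20, 20, 20, 20, 20, 20, 20, 20]}}

```text
clock: 9.68
eef_pos: [478.8, -229.0, 270.6]
eef_rot: [-3.141, 0.001, 0.015]
wrist_force: [0.6, -0.0, -0.7]
finger_gap: 59.2
finger_force: 20.0
```

{"method": "carry_out", "body": {"slide": [[0, 0.1, 0], [0, 0.25, 0], [0, 0.4, 0], [0, 0.55, 0], [0, 0.7, 0], [0, 0.85, 0], [0, 0.94, 0], [0, 0.94, 0], [0, 0.94, 0], [0, 0.94, 0]], "dr": [[0, 0, 0], [0, 0, 0.0054], [0, 0, 0.0054], [0, 0, 0.0054], [0, 0, 0.0054], [0, 0, 0.0054], [0, 0, 0.0054], [0, 0, 0.0054], [0, 0, 0.0054], [0, 0, 0.0054]], "gripper": [20, 20, 20, 20, 20, 20, 20, 20, 20, 20]}}

```text
clock: 10.52
eef_pos: [479.8, 5.9, 270.7]
eef_rot: [3.142, 0.001, 0.05]
wrist_force: [0.3, 0.3, -0.2]
finger_gap: 59.6
finger_force: 20.0
```

{"method": "carry_out", "body": {"slide": [[0.1, 0.005, 0], [0.2, 0.01, 0], [0.29, 0.014, 0], [0.29, 0.014, 0], [0.29, 0.014, 0], [0.29, 0.014, -0.06], [0.29, 0.014, -0.112], [0.29, 0.014, -0.112], [0.29, 0.014, -0.112]], "dr": [[0, 0, 0], [0, 0, 0], [0, 0, 0], [0, 0, 0], [0, 0, 0], [0, 0, 0], [0, 0, 0], [0, 0, 0], [0, 0, 0]], "gripper": [20, 20, 20, 20, 20, 20, 20, 20, 20]}}

```text
clock: 11.27
eef_pos: [551.4, 9.1, 243.1]
eef_rot: [-3.142, 0.001, 0.049]
wrist_force: [-0.3, -0.4, -1.4]
finger_gap: 59.4
finger_force: 20.0
```

{"method": "carry_out", "body": {"slide": [[0, 0, 0], [0, 0, 0], [0, 0, 0], [0, 0, 0], [0, 0, 0], [0, 0, 0], [0, 0, 0.12], [0, 0, 0.24], [0, 0, 0.36], [0, 0, 0.36]], "dr": [[0, 0, 0], [0, 0, 0], [0, 0, 0], [0, 0, 0], [0, 0, 0], [0, 0, 0], [0, 0, 0], [0, 0, 0], [0, 0, 0], [0, 0, 0]], "gripper": [66, 70, 76, 84, 92, 100, 100, 100, 100, 100]}}

```text
clock: 12.1
eef_pos: [552.8, 9.6, 339.2]
eef_rot: [3.141, -0.009, 0.05]
wrist_force: [-0.4, -0.1, 0.6]
finger_gap: 94.3
finger_force: 0.0
```

{"method": "carry_out", "body": {"slide": [[0, -0.1, 0], [0, -0.25, 0], [0.06, -0.4, 0], [0.12, -0.55, 0], [0.18, -0.7, 0], [0.228, -0.85, 0], [0.228, -0.946, 0], [0.228, -0.946, 0], [0.228, -0.946, 0], [0.228, -0.946, 0]], "dr": [[0, 0, 0], [0, 0, -0.0054], [0, 0, -0.0054], [0, 0, -0.0054], [0, 0, -0.0054], [0, 0, -0.0054], [0, 0, -0.0054], [0, 0, -0.0054], [0, 0, -0.0054], [0, 0, -0.0054]], "gripper": [100, 100, 100, 100, 100, 100, 100, 100, 100, 100]}}

```text
clock: 12.93
eef_pos: [608.9, -226.3, 332.8]
eef_rot: [-3.141, 0.0, 0.016]
wrist_force: [0.2, -0.8, 0.5]
finger_gap: 94.0
finger_force: 0.0
```

Run:
```python
from fit import *
s=read_state();print(s['eef_pos'],s['eef_rot'],s['finger_gap'])
m=snap('wrist','w5'); im=cv2.imread("pics/w5.png").astype(int)
b,g,r=im[...,0],im[...,1],im[...,2]
gm=((g>r+50)&(g>b+30)).astype(np.uint8)
pts=np.argwhere(gm)[:,::-1].astype(np.int32); x,y,w,h=cv2.boundingRect(pts);print(x,y,w,h)
M=np.zeros((384,512),np.uint8); cv2.fillConvexPoly(M,cv2.convexHull(pts),1)
print(fit(m,M[y-6:y+h+6,x-6:x+w+6],np.array([x-6,y-6]),163,[(30,30,-8,8)],(608,-227,.015)))
```

```text
[ 608.92411813 -226.25684505  332.8483592 ] [-3.14116791e+00  3.44067113e-04  1.57299414e-02] 93.98386990141852
0 182 290 201
(array([ 6.08e+02, -2.27e+02,  1.50e-02]), np.float64(0.0), 0)
```

View pics/w5b.png

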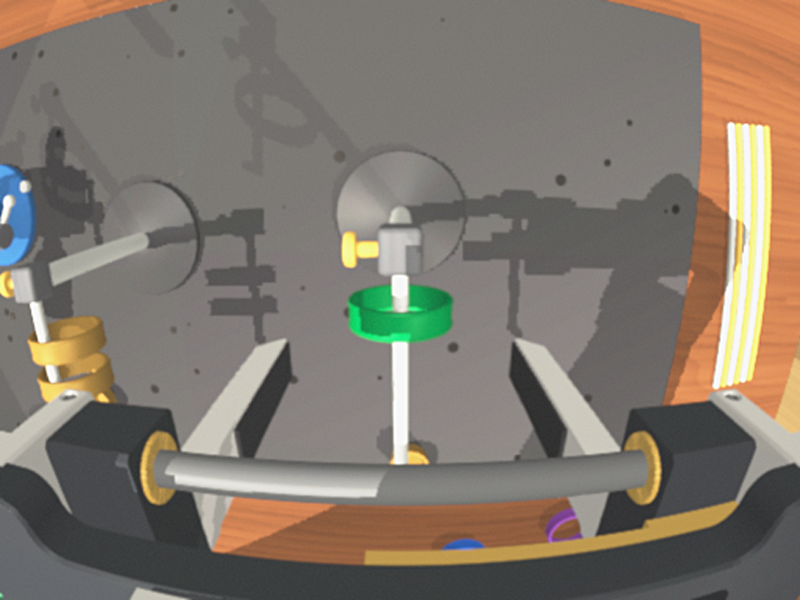

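Both brass bands hang on the spare bar at (67,340) and (75,378). Green is alone on the crowded bar at (400,313).

Run:
```python
from fit import *
m=np.load("pics/w5.npy",allow_pickle=True).item(); im=cv2.imread("pics/w5.png").astype(int)
sl=np.s_[175:228,215:298]; b,g,r=[im[sl][...,i] for i in range(3)]
pts=np.argwhere((g>r+50)&(g>b+30))[:,::-1].astype(np.int32); M=np.zeros(b.shape,np.uint8); cv2.fillConvexPoly(M,cv2.convexHull(pts),1)
print("green",fit(m,M,np.array([215,175]),163,[(30,30,-8,8)],(608,-227,.015)))
D=[(20.5,24,0,4),(24,24,4,60),(28,28,60,66)]
for f,sl,r0 in(("w4",np.s_[160:245,10:90],172),("w1",np.s_[85:150,0:60],96)):
    m=np.load(f"pics/{f}.npy",allow_pickle=True).item(); im=cv2.imread(f"pics/{f}.png").astype(int)
    b,g,r=[im[sl][...,i] for i in range(3)]
    M=(r>b+45)&(r>g+10); keep=np.ones_like(M); keep[:r0-sl[0].start]=0
    for z in (156,):
        print(f,z,fit(m,M,np.array([sl[1].start,sl[0].start]),z,D,(536,243,-.1),keep,(8,8,.15)))
```

```text
green (array([ 6.08137e+02, -2.26254e+02,  3.00000e-02]), np.float64(63.53125), 2242)
w4 156 (array([ 5.34275e+02,  2.44909e+02, -1.42000e-01]), np.float64(210.03125), 2761)
w1 156 (array([ 5.35542e+02,  2.46422e+02, -1.83000e-01]), np.float64(97.3125), 1545)
```

{"method": "carry_out", "body": {"slide": [[0, 0, -0.12], [0, 0, -0.24], [0, 0, -0.36], [0, 0, -0.36], [0, 0, -0.36], [0, 0, -0.36]], "dr": [[0, 0, 0], [0, 0, 0], [0, 0, 0], [0, 0, 0], [0, 0, 0], [0, 0, 0]], "gripper": [100, 100, 100, 100, 100, 100]}}

```text
clock: 13.48
eef_pos: [609.6, -226.4, 245.6]
eef_rot: [3.141, -0.003, 0.016]
wrist_force: [-0.9, 1.3, 1.0]
finger_gap: 94.1
finger_force: 0.0
```

{"method": "carry_out", "body": {"slide": [[0, 0, 0], [0, 0, 0], [0, 0, 0], [0, 0, 0], [0, 0, 0], [0, 0, 0], [0, 0, 0], [0, 0, 0]], "dr": [[0, 0, 0], [0, 0, 0], [0, 0, 0], [0, 0, 0], [0, 0, 0], [0, 0, 0], [0, 0, 0], [0, 0, 0]], "gripper": [80, 70, 50, 30, 20, 20, 20, 20]}}

```text
clock: 14.15
eef_pos: [609.0, -226.9, 243.3]
eef_rot: [3.141, -0.0, 0.016]
wrist_force: [1.1, -1.0, 1.8]
finger_gap: 60.1
finger_force: 20.0
```

{"method": "carry_out", "body": {"slide": [[0, 0, 0.06], [0, 0, 0.12], [0, 0, 0.12], [0, 0, 0.12], [-0.1, -0.001, 0.12], [-0.2, -0.003, 0.12], [-0.3, -0.004, 0.12], [-0.4, -0.006, 0.12], [-0.52, -0.008, 0.12], [-0.52, -0.008, 0.12]], "dr": [[0, 0, 0], [0, 0, 0], [0, 0, 0], [0, 0, 0], [0, 0, 0], [0, 0, 0], [0, 0, 0], [0, 0, 0], [0, 0, 0], [0, 0, 0]], "gripper": [20, 20, 20, 20, 20, 20, 20, 20, 20, 20]}}

```text
clock: 14.98
eef_pos: [475.3, -228.7, 271.9]
eef_rot: [-3.14, 0.003, 0.014]
wrist_force: [-0.4, 0.2, -0.8]
finger_gap: 59.5
finger_force: 20.0
```

{"method": "carry_out", "body": {"slide": [[0, 0.1, 0], [0, 0.25, 0], [0, 0.4, 0], [0, 0.55, 0], [0, 0.7, 0], [0, 0.85, 0], [0, 0.96, 0], [0, 0.96, 0], [0, 0.96, 0]], "dr": [[0, 0, 0], [0, 0, -0.01], [0, 0, -0.0131], [0, 0, -0.0131], [0, 0, -0.0131], [0, 0, -0.0131], [0, 0, -0.0131], [0, 0, -0.0131], [0, 0, -0.0131]], "gripper": [20, 20, 20, 20, 20, 20, 20, 20, 20]}}

```text
clock: 15.73
eef_pos: [478.9, 12.1, 272.4]
eef_rot: [3.141, 0.001, -0.064]
wrist_force: [-0.1, -0.4, -0.7]
finger_gap: 59.4
finger_force: 20.0
```

{"method": "carry_out", "body": {"slide": [[0, 0.1, 0], [0, 0.25, 0], [0, 0.4, 0], [0, 0.55, 0], [0.02, 0.7, 0], [0.04, 0.85, 0], [0.04, 0.96, 0], [0.04, 0.96, 0], [0.04, 0.96, 0], [0.04, 0.96, 0]], "dr": [[0, 0, 0], [0, 0, -0.01], [0, 0, -0.0131], [0, 0, -0.0131], [0, 0, -0.0131], [0, 0, -0.0131], [0, 0, -0.0131], [0, 0, -0.0131], [0, 0, -0.0131], [0, 0, -0.0131]], "gripper": [20, 20, 20, 20, 20, 20, 20, 20, 20, 20]}}

```text
clock: 16.57
eef_pos: [489.3, 249.9, 272.6]
eef_rot: [3.141, 0.001, -0.15]
wrist_force: [-0.5, 0.7, -0.6]
finger_gap: 59.4
finger_force: 20.0
```

{"method": "carry_out", "body": {"slide": [[0, 0, 0], [0, 0, 0], [0, 0, 0]], "dr": [[0, 0, 0], [0, 0, 0], [0, 0, 0]], "gripper": [20, 20, 20]}}

```text
clock: 16.82
eef_pos: [489.2, 250.2, 273.3]
eef_rot: [-3.142, -0.0, -0.15]
wrist_force: [0.4, -0.2, -0.5]
finger_gap: 59.8
finger_force: 20.0
```

```bash
python3 -c "
from h import *
s=read_state();print(s['eef_pos'],s['eef_rot'],s['finger_gap'],s['finger_force']);snap('wrist','w6')"
```

```text
[489.19306591 250.19462145 273.25161357] [-3.14156225e+00 -1.50308405e-04 -1.50401245e-01] 59.81417252398264 19.999860173629713
```

View pics/w6b.png

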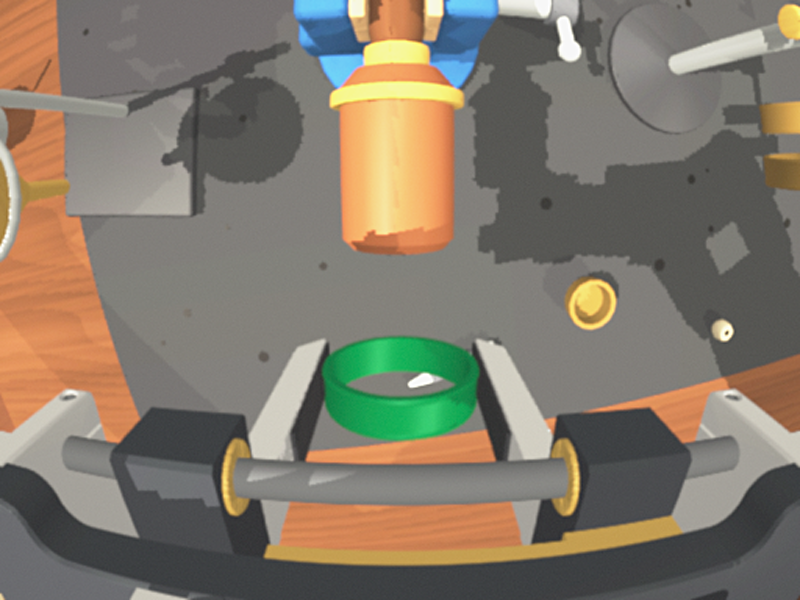

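Green is held squarely at (401,385). The drum points straight at it: end about (398,250), shoulder at row 95.

Run:
```python
from fit import *
m=np.load("pics/w6.npy",allow_pickle=True).item(); im=cv2.imread("pics/w6.png").astype(int)
def get(sl): return [im[sl][...,i] for i in range(3)]
sl=np.s_[205:290,195:318]; b,g,r=get(sl)
pts=np.argwhere((g>r+40)&(g>b+25))[:,::-1].astype(np.int32); M=np.zeros(b.shape,np.uint8); cv2.fillConvexPoly(M,cv2.convexHull(pts),1)
for z in (189,192,195,198): print("green",z,fit(m,M,np.array([195,205]),z,[(30,30,-8,8)],(489,250,-.15),None,(4,4,.05)))
D=[(20.5,24,0,4),(24,24,4,60),(28,28,60,66)]
sl=np.s_[45:175,195:310]; b,g,r=get(sl)
M=(r>b+45)&(r>g+5); M=cv2.morphologyEx(M.astype(np.uint8),cv2.MORPH_CLOSE,np.ones((5,5)))
keep=np.ones_like(M); keep[:60-45]=0
for z in (150,153,156,159): print("drum",z,fit(m,M,np.array([195,45]),z,D,(535,245,-.15),keep,(6,6,.06)))
```

```text
green 189 (array([ 4.86355e+02,  2.50174e+02, -1.47000e-01]), np.float64(180.71875), 5728)
green 192 (array([ 4.87942e+02,  2.50171e+02, -1.49000e-01]), np.float64(97.96875), 5728)
green 195 (array([ 4.89521e+02,  2.49840e+02, -1.51000e-01]), np.float64(245.203125), 5728)
green 198 (array([ 4.90494e+02,  2.49495e+02, -1.48000e-01]), np.float64(476.515625), 5728)
drum 150 (array([ 5.33587e+02,  2.43889e+02, -1.31000e-01]), np.float64(546.171875), 7856)
drum 153 (array([ 5.34232e+02,  2.44221e+02, -1.41000e-01]), np.float64(447.390625), 7856)
drum 156 (array([ 5.34793e+02,  2.43926e+02, -1.39000e-01]), np.float64(336.109375), 7856)
drum 159 (array([ 5.35385e+02,  2.44111e+02, -1.40000e-01]), np.float64(308.671875), 7856)
```

{"method": "carry_out", "body": {"slide": [[0.08, -0.0096, -0.05], [0.08, -0.0096, -0.1], [0.08, -0.0096, -0.146], [0.08, -0.0096, -0.146], [0.08, -0.0096, -0.146], [0.08, -0.0096, -0.146], [0.08, -0.0096, -0.146]], "dr": [[0, 0, 0.0016], [0, 0, 0.0016], [0, 0, 0.0016], [0, 0, 0.0016], [0, 0, 0.0016], [0, 0, 0.0016], [0, 0, 0.0016]], "gripper": [20, 20, 20, 20, 20, 20, 20]}}

```text
clock: 17.45
eef_pos: [509.0, 248.8, 237.6]
eef_rot: [-3.141, -0.001, -0.139]
wrist_force: [-0.0, -0.3, -0.3]
finger_gap: 59.9
finger_force: 20.0
```

{"method": "carry_out", "body": {"slide": [[0.02, -0.0028, 0], [0.04, -0.0056, 0], [0.06, -0.0084, 0], [0.08, -0.0112, 0], [0.1, -0.014, 0], [0.12, -0.0168, 0], [0.14, -0.0196, 0], [0.14, -0.0196, 0], [0.14, -0.0196, 0]], "dr": [[0, 0, 0], [0, 0, 0], [0, 0, 0], [0, 0, 0], [0, 0, 0], [0, 0, 0], [0, 0, 0], [0, 0, 0], [0, 0, 0]], "gripper": [20, 20, 20, 20, 20, 20, 20, 20, 20]}}

```text
clock: 18.2
eef_pos: [544.1, 243.7, 236.4]
eef_rot: [3.141, 0.0, -0.139]
wrist_force: [0.3, 0.2, -1.0]
finger_gap: 59.8
finger_force: 20.0
```

{"method": "carry_out", "body": {"slide": [[0.02, -0.005, 0], [0.04, -0.0086, 0], [0.06, -0.0114, 0], [0.08, -0.0142, 0], [0.1, -0.017, 0], [0.12, -0.0198, 0], [0.14, -0.0226, 0], [0.16, -0.0256, 0], [0.16, -0.0256, 0], [0.16, -0.0256, 0]], "dr": [[0, 0, 0], [0, 0, 0], [0, 0, 0], [0, 0, 0], [0, 0, 0], [0, 0, 0], [0, 0, 0], [0, 0, 0], [0, 0, 0], [0, 0, 0]], "gripper": [20, 20, 20, 20, 20, 20, 20, 20, 20, 20]}}

```text
clock: 19.03
eef_pos: [584.1, 237.3, 236.5]
eef_rot: [3.142, 0.0, -0.139]
wrist_force: [0.1, 0.7, 0.1]
finger_gap: 60.0
finger_force: 20.0
```

{"method": "carry_out", "body": {"slide": [[0.004, -0.0006, 0], [0.008, -0.0011, 0], [0.008, -0.0011, 0], [0.008, -0.0011, 0]], "dr": [[0, 0, 0], [0, 0, 0], [0, 0, 0], [0, 0, 0]], "gripper": [20, 20, 20, 20]}}

```text
clock: 19.37
eef_pos: [585.9, 237.1, 236.7]
eef_rot: [-3.142, -0.0, -0.139]
wrist_force: [-0.5, -1.1, 0.0]
finger_gap: 59.8
finger_force: 20.0
```

{"method": "carry_out", "body": {"slide": [[0.004, -0.0006, 0], [0.006, -0.0008, 0], [0.006, -0.0008, 0], [0.006, -0.0008, 0]], "dr": [[0, 0, 0], [0, 0, 0], [0, 0, 0], [0, 0, 0]], "gripper": [20, 20, 20, 20]}}

```text
clock: 19.7
eef_pos: [587.2, 237.0, 236.7]
eef_rot: [3.141, 0.001, -0.139]
wrist_force: [-5.2, -0.0, 2.3]
finger_gap: 59.6
finger_force: 20.0
```

{"method": "carry_out", "body": {"slide": [[0.004, -0.0006, 0], [0.006, -0.0008, 0], [0.006, -0.0008, 0], [0.006, -0.0008, 0]], "dr": [[0, 0, 0], [0, 0, 0], [0, 0, 0], [0, 0, 0]], "gripper": [20, 20, 20, 20]}}

```text
clock: 20.03
eef_pos: [587.6, 237.0, 236.6]
eef_rot: [3.141, 0.004, -0.139]
wrist_force: [-17.4, -0.0, 7.8]
finger_gap: 59.8
finger_force: 20.0
```

{"method": "carry_out", "body": {"slide": [[-0.004, 0.0006, 0], [-0.004, 0.0006, 0], [-0.004, 0.0006, 0], [-0.004, 0.0006, 0], [-0.004, 0.0006, 0], [-0.004, 0.0006, 0], [-0.004, 0.0006, 0], [-0.004, 0.0006, 0], [-0.004, 0.0006, 0]], "dr": [[0, 0, 0], [0, 0, 0], [0, 0, 0], [0, 0, 0], [0, 0, 0], [0, 0, 0], [0, 0, 0], [0, 0, 0], [0, 0, 0]], "gripper": [20, 20, 66, 70, 76, 82, 90, 100, 100]}}

```text
clock: 20.78
eef_pos: [588.0, 236.9, 236.6]
eef_rot: [-3.142, -0.0, -0.139]
wrist_force: [-0.0, 0.2, -0.4]
finger_gap: 92.8
finger_force: 0.0
```

{"method": "carry_out", "body": {"slide": [[-0.004, 0, 0], [-0.004, 0, 0.1], [-0.004, 0, 0.25], [-0.004, 0, 0.4], [-0.1, 0, 0.4], [-0.2, 0, 0.4], [-0.2, 0, 0.4], [-0.2, 0, 0.4]], "dr": [[0, 0, 0], [0, 0, 0], [0, 0, 0], [0, 0, 0], [0, 0, 0], [0, 0, 0], [0, 0, 0], [0, 0, 0]], "gripper": [100, 100, 100, 100, 100, 100, 100, 100]}}

```text
clock: 21.45
eef_pos: [537.4, 237.0, 337.3]
eef_rot: [-3.141, -0.001, -0.138]
wrist_force: [0.3, -0.5, 0.7]
finger_gap: 93.9
finger_force: 0.0
```

Run:
```python
from fit import *
s=read_state();print(s['eef_pos'],s['eef_rot'])
m=snap('wrist','w7')
im=cv2.imread("pics/w7.png").astype(int); b,g,r=[im[...,i] for i in range(3)]
M=((g>r+50)&(g>b+30)).astype(np.uint8); n,lab,st,ce=cv2.connectedComponentsWithStats(M)
k=1+st[1:,4].argmax();x,y,w,h=st[k,:4];print(st[k])
pts=np.argwhere(lab==k)[:,::-1].astype(np.int32); H=np.zeros(M.shape,np.uint8); cv2.fillConvexPoly(H,cv2.convexHull(pts),1)
o=np.array([x-6,y-6])
print(fit(m,H[y-6:y+h+6,x-6:x+w+6],o,153.5,[(30,30,-8,8)],(586,237,-.14)), "seat 586.3 236.7")
c=cv2.imread("pics/w7.png")[:240]; cv2.imwrite("pics/c7.png",cv2.resize(c,(800,375),interpolation=cv2.INTER_CUBIC))
```

```text
[537.38905616 237.00972625 337.29467943] [-3.14118823e+00 -8.04058524e-04 -1.38422620e-01]
[ 216  134   66   22 1220]
(array([ 5.85962e+02,  2.36967e+02, -1.35000e-01]), np.float64(217.578125), 1410) seat 586.3 236.7
```

View pics/c7.png

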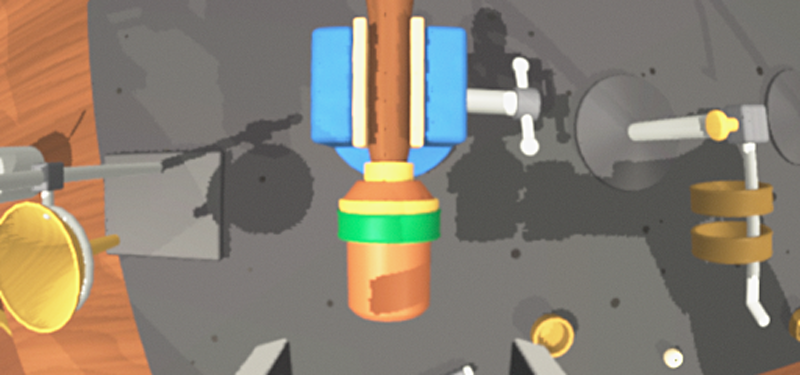

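The green band sits flush and square against the shoulder at (389,222). Both brass bands hang on the spare bar at (731,197) and (731,240), and the visible cup and bead are undisturbed.

```bash
python3 -c "
from cell import *
print(sign_off())"
```

```text
the job is handed in; nothing more can be done
None
```

The job is handed in at about 21 s of the 67 s allowed: the last camera view showed both brass bands hanging on the spare hook and the green band square against the brass shoulder, about 0.4 mm from home by my fit. `sign_off()` returned no verdict.

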